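Lock the bayonet lid on the frit mill and zero its counter

TASK

Close the bench mill for the next batch: put the grey lid with the orange handle into the mill's ring, push it down against the spring without ramming it, turn it clockwise about a quarter turn to its stop and let go, so that it springs up into its locked seat. Then turn the yellow counter knob on the mill back anticlockwise to its zero stop. Leave the other things on the table where they are.

Things in the scene. Friction and masses are not known exactly. Their poses are not given: they have to be found in the camera images.
- lid: The loose lid, about 220 g: a grey round plug 72 mm in diameter and 40 mm tall, lower edge chamfered 4 mm, with an orange handle bar on top, 52 mm long (lid x), 26 mm wide (lid y), 36 mm tall. Origin at the centre of the underside, z up. It starts upright, at any yaw, on the blue tray. It fits the ring either way round (half-turn symmetry).
- lid_grip (a point): Centre of the lid's handle bar, on the lid axis, 61 mm above the underside; axes as the lid's. Fingertips 21 mm below this point just touch the plug's top. Held with 40 N or more it does not slip in the push and turn
- lid_lug (a point): Middle of one of the lid's two steel lugs, which stick out of the plug on two sides (lid +x and -x), in line with the handle; white dots on the plug's top mark them. Each is 18 mm wide and 8 mm thick, reaches 48 mm from the axis, and lies 10 to 18 mm above the lid's underside
- mill: The bench mill, fixed: a blue housing 170 mm (x) by 290 mm (y), top at 85 mm. An aluminium ring (bayonet collar) stands on top at mill y = +65 mm; a raised block for the counter, 120 by 90 mm and 45 mm high, at mill y = -85 mm. Origin at the centre of the underside, z up
- mouth (a point): Centre of the ring's floor, 85 mm over the table: the lid's underside meets it when pushed fully in. Axes as the mill's. Fully in, the lugs are 5 mm clear under the lip; they can turn under it while the underside is less than 5 mm over this point. Then the lid turns 80 degrees clockwise from the slots to the seat; a stop ends the turn about 2.5 degrees further
- rim (a point): Centre of the ring's top, 34 mm over its floor. Ring 120 mm across; its lip has a 77 mm opening with two entry slots 22 mm wide, half a turn apart, by green marks. They point 80 degrees anticlockwise (from above) from mill x, give or take 12: the ring's clamping angle varies, so find them by eye or by feel. Off the slots, the lugs rest on the lip (underside 10 mm below this point)
- spring (a point): Centre of the top of the sprung copper plate in the ring as it stands free, 14 mm over the ring's floor. The lid in its slots, not pushed, rests here. Pushing it down takes 5 N at first and 16 N at the floor (0.8 N per mm), less the lid's weight; turning the pushed lid takes about 0.3 N m
- seat (a point): Where the middle of the lid's underside lies when locked, 10 mm over the ring's floor. At the end of the turn the lugs lie under notches 5 mm deep in the lip (by red marks); when let go the spring lifts the lid into them. Handle then along mill x, give or take 12 degrees (the ring's clamping angle) and 3 of play
- counter (a joint): Angle of the yellow counter knob, rad: 0 at its zero stop, growing as it is turned clockwise seen from above; it starts at 0.8 to 1.4, and stays where it is left (friction about 0.05 N m)
- counter_grip (a point): On the axis of the yellow counter knob, at the height to grip it (the fingers close on its upright bar, 46 mm long, 14 mm wide, 32 mm high; this point is 7 mm below its top). The bar points along mill x at joint value 0 and is turned clockwise from there by the joint value; this point's axes turn with the bar, x along it
- tray_blue: Blue tray, fixed, 140 by 200 mm, 16 mm high, floor 4 mm; holds the lid; origin at the centre of its underside
- brush: Brush 140 mm long, lying in the red tray, a bystander; origin under its middle
- dish: Copper dish 60 mm across, 22 mm high, in the red tray, a bystander; origin at the centre of its underside
- jar_green: closed green jar with a white cap, 52 mm across, 75 mm tall, a bystander; origin at the centre of its underside
- jar_amber: closed amber jar with a white cap, 52 mm across, 75 mm tall, a bystander; origin at the centre of its underside
- jar_blue: closed blue jar with a white cap, 52 mm across, 75 mm tall, a bystander; origin at the centre of its underside
- bead_box: Black open bead box 120 by 90 by 30 mm, a bystander; origin at the centre of its underside
- spatula: Spatula 180 mm long lying on the table, a bystander; origin under its middle
There are look-alikes about, which are no part of the job. Leave any pink or purple look-alike of the lid alone.

How it is judged:
By the outcome, as a careful person would: the job done as asked, in the order asked, and still so for the second after the job is handed in, with the robot touching nothing.
It also fails if it takes over 67 s, if anything falls off the work surface, if the arm or the gripper's body presses on something with over 40 N, if the wrist force passes 120 N, or if a joint passes its speed limit or range.

ROBOT

A 6-joint arm with a two-finger parallel gripper is mounted at the origin on the work surface. World frame = base frame: x ahead of the robot, y to its left, z up, the work surface at z = 0. Lengths are in m, angles in rad, forces in N, time in s.
With the tool pointing down it reaches from about 0.375 to 0.975 m from the base axis. Payload 3.8 kg.
Tool frame: the origin (TCP) lies where the fingers leave the gripper's body, on its centre line; the fingertips stand 73 mm ahead of it and the grasp point (between the pads) lies 54 mm ahead of it; z points along the fingers, y is the line along which they close (so a half turn about z gives the same grasp; the last joint's range is limited). The gripper opens to 85 mm and grips with 20 to 120 N. Pads are 22 mm wide; open, the fingers measure 114 mm over their backs; the gripper's body (76 mm by 85 mm) begins 54 mm behind the grasp point. The pads swing forward as they close: fully open they stand 13 mm farther back than shut.
Start: joints at [-1.144, 0.264, 1.604, -0, 1.274, -0.037], TCP at [0.302, -0.604, 0.304] pointing down, gripper open.
Joint ranges: [-2.63, 2.63], [-0.94, 2.18], [0.31, 2.57], [-1.31, 4.45], [0, 2.66], [-2.55, 2.55]. Speed limits (rad/s): [2.57, 2.57, 3.14, 3.14, 3.14, 3.14].

INTERFACE

Orientations are given as a rotation vector (axis times angle).
In Python, from workcell import read_state, viewer, bot gives the robot as it stands.
- The arm moves only by the tool jog_arm, never from a script. Its argument "increments" is a list that holds one entry, the list of rows, each a list of 7 numbers: the shift along the tool's x, y, z in units of 30 mm (1.0 is 30 mm), then the turn, a rotation vector about the tool's x, y, z in units of 6 degrees (1.0 is 6 degrees), then the opening, from -1 (shut) to 1 (fully open). A call has exactly 5 rows; each row shifts and turns the commanded pose from where the row before left it, along the tool's axes as they then stand; what a row does not reach is not made up. A row lasts 1/12 s, in which the tool goes at most 41.7 mm and 7.16 degrees, less where a joint would pass 70% of its speed; a pose out of reach is approached as far as the arm can. A call is refused whole if a number of a shift passes 1 or a number of a turn 1, either way. A call with a gripper value outside its range is refused whole. The fingers move at their own pace and stop on an object; "force" is the grip in N (left out, the last holds). Time passes only in rows, so rows that do not move let the fingers close, or fill a call up. It gives the time, the measured TCP pose, the force, the opening and the grip force at its end, in the units of the state.
- read_state(): the state, without advancing time (a new reading comes with each control period).
- viewer.read_camera(name): name is "scene" or "top" or "wrist"; returns (picture, depth): 420x560x3 uint8, blue, green, red; 420x560 float32, m along the optical axis (not along the pixel's ray), 0 where there is no reading.
- viewer.camera_params(name): a dict with "fx", "fy", "cx", "cy" (pixels), "k1" (the pictures are not rectified: a ray, as slopes to the right and down, at radius r is drawn at 1 + k1 r^2 times it, then the intrinsics apply), "R" (3x3) and "t" (3): a world point X has camera coordinates R X + t; the wrist camera has in their place "hand_eye" (4x4, takes a point from camera to tool coordinates, whose origin is the TCP and whose axes are the flange's). Camera axes: x right, y down, z forward; pixel columns grow to the right and rows downward; lengths in m; the calibration is good to about 2 mm. A picture is of the moment at which its call begins: read the wrist's pose just before it. camera_params takes no time and is no camera call.
- bot.finish_job(): hands the job in; it is judged then, once.
The state is a dict: "time": time; "q": joint angles; "joint_vel": joint speeds; "joint_torque": joint torques, N m; "tool_pos": TCP position; "tcp_rot": TCP orientation; "wrist_force": force on the tool from outside, world axes, zero at the start; "torque": the same for the moment, N m; "width": opening from 0.0 (shut) to 1.0 (fully open); "grip_force": force on a finger pad.
Only numpy, scipy, OpenCV 4.12 (cv2) and the standard library are available. Lean on these libraries where they do the work, as an engineer would, in place of code of your own. Each camera call takes 0.05 s, during which the arm holds its last target. There are 200 camera calls.

## Working session

There is one attempt and no reset: what is moved stays moved. The work goes in short steps, Python scripts to look and compute and a tool call to move; the robot and the scene stay as the last step left them, time stands still between calls to the robot, and variables do not carry over. Pictures are saved under pics/ and viewed, at most 10 in all, crops included, and the job is handed in when it is done.

Besides the shell and the picture viewer there is one more tool, called after "Request:" as name([rows], argument=value, ...), one row to a line, values as JSON. jog_arm: Moves the arm, as the interface text tells. Its arguments: {"type":"object","properties":{"increments":{"type":"array","items":{"type":"array","items":{"type":"array","items":{"type":"number"}}}},"force":{"type":"number"}},"required":["increments"]}

```bash
ls; mkdir -p pics
python3 - <<'E'
from workcell import read_state, viewer, bot
import cv2,numpy as np
s=read_state();print(s)
for n in("top","scene"):
    im,d=viewer.read_camera(n);cv2.imwrite(f"pics/{n}0.png",im);np.save(f"{n}0.npy",d)
    print(n,viewer.camera_params(n))
print(viewer.camera_params("wrist"))
E
```

```text
pics
{'time': 0.0, 'q': array([-1.14392901e+00,  2.64755084e-01,  1.60541407e+00, -1.62442426e-05,
        1.27370212e+00, -3.68979321e-02]), 'joint_vel': array([-3.21200761e-04, -1.08570628e-03, -6.73752635e-04, -5.11010084e-05,
        4.01688564e-04, -7.52293106e-04]), 'joint_torque': array([-2.71282719e-03, -5.15113592e+01, -3.67312503e+01, -3.02959470e-04,
        1.29491184e-02,  9.79857816e-06]), 'tool_pos': array([ 0.30169269, -0.60317008,  0.30253891]), 'tcp_rot': array([-3.05533493e+00, -7.21464166e-01,  7.16903132e-04]), 'wrist_force': array([-0.33505043,  0.49168371,  0.04040557]), 'torque': array([-0.008982  ,  0.00616692, -0.00139783]), 'grip_force': 0.0, 'width': 0.9986269308181673}
top {'fx': 414.6036343234529, 'fy': 414.6036343234529, 'cx': 281.51678379936897, 'cy': 204.08998640250542, 'k1': -0.02717321100690404, 'R': array([[-0.01700874, -0.99985174,  0.00268439],
       [-0.99227073,  0.0165496 , -0.12298341],
       [ 0.12292075, -0.00475544, -0.9924051 ]]), 't': array([0.01880399, 0.53436477, 1.18787181])}
scene {'fx': 408.32098407699806, 'fy': 408.32098407699806, 'cx': 278.229344564518, 'cy': 209.8172998564404, 'k1': -0.07629874355199136, 'R': array([[ 0.02757635,  0.99961635,  0.00258776],
       [ 0.70619828, -0.01764954, -0.70779409],
       [-0.70747687,  0.02134585, -0.70641406]]), 't': array([-0.02007425, -0.2703138 ,  1.52903548])}
{'fx': 378.7693489784159, 'fy': 378.7693489784159, 'cx': 276.83542101140466, 'cy': 204.68780341469048, 'k1': -0.050378754985193286, 'hand_eye': array([[ 1.36148992e-03, -9.59388847e-01, -2.82083652e-01,
         7.27144273e-02],
       [ 9.99998965e-01,  1.43755173e-03, -6.26855974e-05,
        -5.94051366e-05],
       [ 4.65649705e-04, -2.82083275e-01,  9.59389811e-01,
        -6.93020675e-02],
       [ 0.00000000e+00,  0.00000000e+00,  0.00000000e+00,
         1.00000000e+00]])}
```

View pics/top0.png

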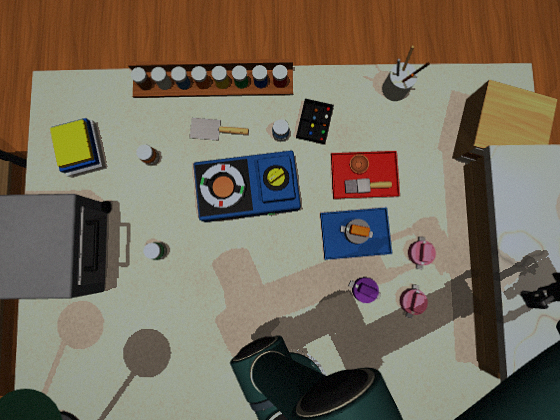

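View pics/scene0.png

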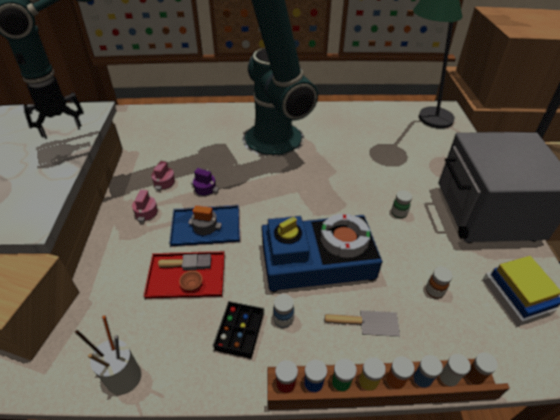

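```bash
cat > h.py <<'E'
import cv2,numpy as np
from scipy.spatial.transform import Rotation as Ro
from workcell import read_state, viewer, bot
def pose(n,s=None):
    p=viewer.camera_params(n)
    if n!="wrist": R=np.array(p["R"]).T; return p,R,-R@np.array(p["t"])
    T=np.eye(4);T[:3,:3]=Ro.from_rotvec(s["tcp_rot"]).as_matrix();T[:3,3]=s["tool_pos"]
    M=T@p["hand_eye"];return p,M[:3,:3],M[:3,3]
def rays(n,uv,s=None):
    p,R,c=pose(n,s);K=np.array([[p["fx"],0,p["cx"]],[0,p["fy"],p["cy"]],[0,0,1.]])
    xy=cv2.undistortPoints(np.asarray(uv,float).reshape(-1,1,2),K,np.array([p["k1"],0,0,0.])).reshape(-1,2)
    return c,np.c_[xy,np.ones(len(xy))]@R.T
def plane(n,uv,z,s=None):
    c,d=rays(n,uv,s);return c+d*((z-c[2])/d[:,2])[:,None]
def cloud(n,m,dep,s=None):
    v,u=np.nonzero(m&(dep>0));c,d=rays(n,np.c_[u,v],s);return c+d*dep[v,u][:,None]
def hsv(im,lo,hi,box=None):
    m=cv2.inRange(cv2.cvtColor(im,cv2.COLOR_BGR2HSV),lo,hi)>0
    if box: b=np.zeros_like(m);b[box[1]:box[3],box[0]:box[2]]=1;m&=b
    return m
def big(m):
    n,l,st,_=cv2.connectedComponentsWithStats(m.astype(np.uint8));return l==1+np.argmax(st[1:,4])
def rect(P):
    (c,wh,_)=r=cv2.minAreaRect(P[:,:2].astype(np.float32));b=cv2.boxPoints(r)
    e=[b[1]-b[0],b[2]-b[1]];e=max(e,key=np.linalg.norm)
    return np.round(c,4),np.round(wh,4),round(np.degrees(np.arctan2(e[1],e[0]))%180,1)
E
python3 - <<'E'
from h import *
im=cv2.imread("pics/top0.png");d=np.load("top0.npy")
for n,lo,hi,box in[("lid",(5,130,120),(20,255,255),(335,215,380,250)),("knob",(22,120,120),(35,255,255),(258,160,295,195)),("copper",(3,90,80),(18,255,255),(205,170,240,205)),("mill",(100,100,30),(125,255,255),(185,140,310,230)),("tray",(100,100,30),(125,255,255),(315,200,400,270))]:
    P=cloud("top",big(hsv(im,lo,hi,box)),d);print(n,len(P),P.mean(0),np.percentile(P[:,2],[5,50,95]),rect(P))
m=hsv(im,(0,0,90),(180,70,255),(195,155,250,212));P=cloud("top",m,d);P=P[(P[:,2]>.105)&(P[:,2]<.13)];print("ring",len(P),cv2.minEnclosingCircle(P[:,:2].astype(np.float32)),np.median(P[:,2]))
im2=cv2.imread("pics/scene0.png");d2=np.load("scene0.npy")
for n,lo,hi,box in[("lid",(5,130,120),(20,255,255),(185,200,222,240)),("knob",(22,120,120),(35,255,255),(270,215,305,250))]:
    P=cloud("scene",big(hsv(im2,lo,hi,box)),d2);print(n,len(P),P.mean(0),np.percentile(P[:,2],[5,50,95]),rect(P))
E
```

```text
lid 159 [ 0.45134321 -0.20979337  0.07852174] [0.07490721 0.0795994  0.08326593] (array([ 0.4532, -0.2102]), array([0.0505, 0.0296]), np.float32(77.8))
knob 119 [0.60004223 0.02763344 0.16313672] [0.14282354 0.17163472 0.17618606] (array([0.6015, 0.0298]), array([0.0289, 0.0442]), np.float32(126.7))
copper 352 [0.57953926 0.17404676 0.09841809] [0.09385397 0.09881004 0.10262929] (array([0.58  , 0.1736]), array([0.0577, 0.0617]), np.float32(148.7))
mill 2689 [0.58254448 0.06154624 0.09989368] [0.08096898 0.08632751 0.13230404] (array([0.5957, 0.1105]), array([0.1906, 0.2884]), np.float32(96.3))
tray 2535 [ 0.44561953 -0.20996879  0.00550395] [0.00029425 0.00445795 0.01591137] (array([ 0.4481, -0.2092]), array([0.14  , 0.2005]), np.float32(93.7))
ring 701 ((0.5788506865501404, 0.17408135533332825), 0.061863865703344345) 0.11867448496721167
lid 94 [ 0.45509756 -0.20706098  0.08110417] [0.07859345 0.08108029 0.08360452] (array([ 0.454 , -0.2074]), array([0.0466, 0.0218]), np.float32(80.2))
knob 62 [0.60853765 0.03367109 0.14496624] [0.14237831 0.14499027 0.14720571] (array([0.6084, 0.0337]), array([0.016 , 0.0354]), np.float32(129.8))
```

```bash
cat >> h.py <<'E'
def target(h):  # tool down, tool x heading h deg
    a=np.radians(h);return np.array([[np.cos(a),np.sin(a),0],[np.sin(a),-np.cos(a),0],[0,0,-1.]]).T.T
def plan(p,h,n,grip):
    s=read_state();R=Ro.from_rotvec(s["tcp_rot"]).as_matrix();p=np.array(p,float)
    rel=Ro.from_matrix(R.T@target(h)).as_rotvec()/n;d=(p-s["tool_pos"])/n
    print("from",s["time"],np.round(s["tool_pos"],4),"hx",round(np.degrees(np.arctan2(R[1,0],R[0,0])),2))
    for i in range(n):
        print([float(x) for x in np.round(np.r_[R.T@d/.03,np.degrees(rel)/6],2)+0.]+[grip]); R=R@Ro.from_rotvec(rel).as_matrix()
E
python3 -c "
from h import *
print(target(79));plan([.4535,-.209,.26],79,15,1)"
```

```text
[[ 0.190809    0.98162718  0.        ]
 [ 0.98162718 -0.190809    0.        ]
 [ 0.          0.         -1.        ]]
from 0.1 [ 0.3017 -0.6032  0.3027] hx 26.57
[0.69, -0.63, 0.1, 0.0, 0.0, -0.58, 1]
[0.73, -0.59, 0.1, 0.0, 0.0, -0.58, 1]
[0.77, -0.54, 0.1, 0.0, 0.0, -0.58, 1]
[0.8, -0.5, 0.1, 0.0, 0.0, -0.58, 1]
[0.83, -0.45, 0.1, 0.0, 0.0, -0.58, 1]
[0.85, -0.4, 0.1, 0.0, 0.0, -0.58, 1]
[0.87, -0.34, 0.1, 0.0, 0.0, -0.58, 1]
[0.89, -0.29, 0.1, 0.0, 0.0, -0.58, 1]
[0.91, -0.23, 0.1, 0.0, 0.0, -0.58, 1]
[0.92, -0.18, 0.1, 0.0, 0.0, -0.58, 1]
[0.93, -0.12, 0.1, 0.0, 0.0, -0.58, 1]
[0.94, -0.06, 0.1, 0.0, 0.0, -0.58, 1]
[0.94, -0.01, 0.09, 0.0, 0.0, -0.58, 1]
[0.94, 0.05, 0.09, 0.0, 0.0, -0.58, 1]
[0.93, 0.11, 0.09, 0.0, 0.0, -0.58, 1]
```

Request:
jog_arm([
  [[0.69,-0.63,0.1,0,0,-0.58,1],[0.73,-0.59,0.1,0,0,-0.58,1],[0.77,-0.54,0.1,0,0,-0.58,1],[0.8,-0.5,0.1,0,0,-0.58,1],[0.83,-0.45,0.1,0,0,-0.58,1]],
], force=60)

```text
time: 0.52
tool_pos: [0.3527, -0.4706, 0.288]
tcp_rot: [-2.91, -1.179, 0.0]
wrist_force: [0.6, 0.2, -0.6]
width: 1.006
grip_force: 0.0
```

Request:
jog_arm([
  [[0.85,-0.4,0.1,0,0,-0.58,1],[0.87,-0.34,0.1,0,0,-0.58,1],[0.89,-0.29,0.1,0,0,-0.58,1],[0.91,-0.23,0.1,0,0,-0.58,1],[0.92,-0.18,0.1,0,0,-0.58,1]],
])

```text
time: 0.93
tool_pos: [0.4033, -0.3394, 0.2733]
tcp_rot: [-2.699, -1.607, 0.0]
wrist_force: [0.6, 1.0, 0.3]
width: 1.002
grip_force: 0.0
```

Request:
jog_arm([
  [[0.93,-0.12,0.1,0,0,-0.58,1],[0.94,-0.06,0.1,0,0,-0.58,1],[0.94,0,0.1,0,0,-0.58,1],[0.94,0.05,0.1,0,0,-0.58,1],[0.93,0.1,0.1,0,0,-0.58,1]],
])

```text
time: 1.35
tool_pos: [0.4545, -0.2082, 0.2584]
tcp_rot: [-2.425, -1.997, 0.0]
wrist_force: [0.5, -0.2, 0.4]
width: 1.001
grip_force: 0.0
```

Run:
```python
from h import *
s=read_state();im,d=viewer.read_camera("wrist");cv2.imwrite("pics/w1.png",im);np.save("w1.npy",d)
print(s["time"],s["tool_pos"],s["joint_vel"])
P=cloud("wrist",big(hsv(im,(5,130,80),(20,255,255))),d,s);print(len(P),np.percentile(P[:,2],[5,50,95]));t=P[P[:,2]>.074];print(t.mean(0),rect(t))
```

```text
1.35 [ 0.45448097 -0.20822695  0.25837428] [ 0.66798051 -0.02732178  0.09544442  0.00241893 -0.07279016 -0.06227631]
4172 [0.00310814 0.01547308 0.02524001]
[nan nan nan] (array([0., 0.]), array([0., 0.]), np.float32(0.0))<stdin>:4: RuntimeWarning: Mean of empty slice.
  ret = um.true_divide(
```

View pics/w1.png

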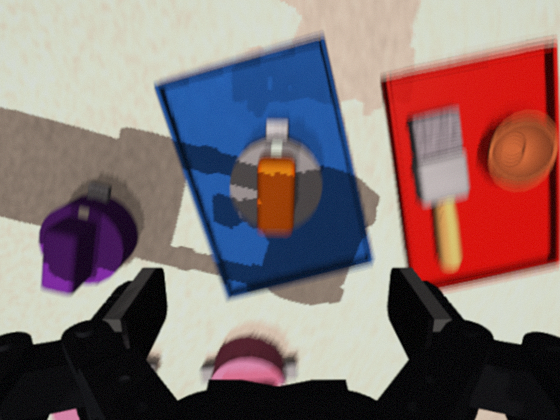

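The wrist view shows the lid's orange handle at (277,198), upright in the image, between the fingers' directions; blurred by motion. The mask took the dish instead, so I re-measure with a box.

Run:
```python
from h import *
viewer.read_camera("wrist")
s=read_state();im,d=viewer.read_camera("wrist")
print(s["time"],s["tool_pos"],s["joint_vel"].max())
P=cloud("wrist",big(hsv(im,(5,130,80),(20,255,255),(200,120,350,270))),d,s);print(len(P),np.percentile(P[:,2],[5,50,95]));t=P[P[:,2]>.074];print(t.mean(0),rect(t))
# white dots / gray plug
m=hsv(im,(0,0,60),(180,60,255),(220,100,340,250));Q=cloud("wrist",m,d,s);Q=Q[(Q[:,2]>.036)&(Q[:,2]<.052)];print(len(Q),cv2.minEnclosingCircle(Q[:,:2].astype(np.float32)))
c=t.mean(0)
plan([c[0],c[1],.121],rect(t)[2],10,1)
```

```text
1.45 [ 0.45471641 -0.2063427   0.25777329] 0.005560659374040015
2662 [0.07622777 0.07894206 0.08023387]
[ 0.45406844 -0.20599878  0.07882343] (array([ 0.4539, -0.2074]), array([0.0514, 0.0254]), np.float32(78.3))
3560 ((0.4535141587257385, -0.20788173377513885), 0.036074526607990265)
from 1.5 [ 0.4545 -0.208   0.2582] hx 78.95
[0.01, 0.0, 0.46, 0.0, 0.0, 0.01, 1]
[0.01, 0.0, 0.46, 0.0, 0.0, 0.01, 1]
[0.01, 0.0, 0.46, 0.0, 0.0, 0.01, 1]
[0.01, 0.0, 0.46, 0.0, 0.0, 0.01, 1]
[0.01, 0.0, 0.46, 0.0, 0.0, 0.01, 1]
[0.01, 0.0, 0.46, 0.0, 0.0, 0.01, 1]
[0.01, 0.0, 0.46, 0.0, 0.0, 0.01, 1]
[0.01, 0.0, 0.46, 0.0, 0.0, 0.01, 1]
[0.01, 0.0, 0.46, 0.0, 0.0, 0.01, 1]
[0.01, 0.0, 0.46, 0.0, 0.0, 0.01, 1]
```

Request:
jog_arm([
  [[0,0,0.7,0,0,0.1,1],[0,0,0.7,0,0,0,1],[0,0,0.7,0,0,0,1],[0,0,0.7,0,0,0,1],[0,0,0.6,0,0,0,1]],
])

```text
time: 1.92
tool_pos: [0.4537, -0.2107, 0.1555]
tcp_rot: [-2.44, -1.978, 0.001]
wrist_force: [0.1, -0.1, -0.9]
width: 0.999
grip_force: 0.0
```

Request:
jog_arm([
  [[0,0,0.4,0,0,0,1],[0,0,0.4,0,0,0,1],[0,0,0.2,0,0,0,1],[0,0,0.1,0,0,0,1],[0,0,0,0,0,0,1]],
])

```text
time: 2.33
tool_pos: [0.4544, -0.2099, 0.1236]
tcp_rot: [-2.439, -1.98, 0.0]
wrist_force: [-0.8, 0.5, 0.0]
width: 0.996
grip_force: 0.0
```

Request:
jog_arm([
  [[0,0,0,0,0,0,-1],[0,0,0,0,0,0,-1],[0,0,0,0,0,0,-1],[0,0,0,0,0,0,-1],[0,0,0,0,0,0,-1]],
], force=60)

```text
time: 2.75
tool_pos: [0.4545, -0.2097, 0.1244]
tcp_rot: [2.438, 1.981, -0.0]
wrist_force: [-2.0, 0.6, -2.0]
width: 0.303
grip_force: 16.3
```

Request:
jog_arm([
  [[0,0,0,0,0,0,-1],[0,0,0,0,0,0,-1],[0,0,0,0,0,0,-1],[0,0,0,0,0,0,-1],[0,0,0,0,0,0,-1]],
])

```text
time: 3.17
tool_pos: [0.4546, -0.2098, 0.1244]
tcp_rot: [2.438, 1.981, -0.0]
wrist_force: [-2.6, 1.2, 5.5]
width: 0.294
grip_force: 64.0
```

Run:
```python
from h import *
im=cv2.imread("pics/top0.png")
c=np.array([.5795,.174])
for n,lo,hi in[("green",(45,80,40),(85,255,255)),("red",(0,120,80),(4,255,255)),("red2",(172,120,80),(180,255,255))]:
    m=hsv(im,lo,hi,(192,155,254,216));k,l,st,ce=cv2.connectedComponentsWithStats(m.astype(np.uint8))
    for i in range(1,k):
        p=plane("top",[ce[i]],.119)[0,:2];v=p-c;print(n,st[i,4],p,np.linalg.norm(v),np.degrees(np.arctan2(v[1],v[0])))
plan([.50,.08,.33],86,15,-1)
```

```text
green 23 [0.59270729 0.22921164] 0.05676933509347672 76.54695781097377
green 22 [0.56617524 0.11983261] 0.055782217376575106 -103.81992236934026
red 17 [0.62956705 0.17100983] 0.05015626507103055 -3.4178355325207623
red 20 [0.5297389  0.17713476] 0.04985973655382049 176.39534239203897
from 3.1667 [ 0.4546 -0.2098  0.1244] hx 78.18
[0.65, -0.03, -0.46, 0.0, 0.0, -0.09, -1]
[0.65, -0.03, -0.46, 0.0, 0.0, -0.09, -1]
[0.65, -0.02, -0.46, 0.0, 0.0, -0.09, -1]
[0.65, -0.02, -0.46, 0.0, 0.0, -0.09, -1]
[0.65, -0.01, -0.46, 0.0, 0.0, -0.09, -1]
[0.65, 0.0, -0.46, 0.0, 0.0, -0.09, -1]
[0.65, 0.0, -0.46, 0.0, 0.0, -0.09, -1]
[0.65, 0.01, -0.46, 0.0, 0.0, -0.09, -1]
[0.65, 0.01, -0.46, 0.0, 0.0, -0.09, -1]
[0.65, 0.02, -0.46, 0.0, 0.0, -0.09, -1]
[0.65, 0.03, -0.46, 0.0, 0.0, -0.09, -1]
[0.65, 0.03, -0.46, 0.0, 0.0, -0.09, -1]
[0.65, 0.04, -0.46, 0.0, 0.0, -0.09, -1]
[0.65, 0.04, -0.46, 0.0, 0.0, -0.09, -1]
[0.65, 0.05, -0.46, 0.0, 0.0, -0.09, -1]
```

Request:
jog_arm([
  [[0,0,-0.2,0,0,0,-1],[0,0,-0.5,0,0,0,-1],[0,0,-0.9,0,0,0,-1],[0,0,-1,0,0,0,-1],[0,0,-1,0,0,0,-1]],
])

```text
time: 3.58
tool_pos: [0.4536, -0.2091, 0.2317]
tcp_rot: [-2.436, -1.979, 0.002]
wrist_force: [1.6, -0.6, -3.0]
width: 0.291
grip_force: 62.8
```

Request:
jog_arm([
  [[0.5,0,-0.8,0,0,0,-1],[0.72,0.1,-0.7,0,0,0,-1],[0.72,0.1,-0.7,0,0,0,-1],[0.72,0.1,-0.5,0,0,0,-1],[0.72,0.1,-0.3,0,0,0,-1]],
])

```text
time: 4.0
tool_pos: [0.4877, -0.1121, 0.324]
tcp_rot: [2.437, 1.979, 0.003]
wrist_force: [-0.3, -0.6, -2.6]
width: 0.292
grip_force: 62.9
```

Request:
jog_arm([
  [[0.8,0.1,-0.2,0,0,0,-1],[0.8,0.1,0,0,0,0,-1],[0.8,0.1,0,0,0,0,-1],[0.8,0.1,0,0,0,0,-1],[0.8,0.1,0,0,0,0,-1]],
])

```text
time: 4.42
tool_pos: [0.5261, 0.0027, 0.3272]
tcp_rot: [-2.438, -1.98, 0.001]
wrist_force: [0.8, -0.2, -2.8]
width: 0.295
grip_force: 62.9
```

Request:
jog_arm([
  [[0.8,0.2,0,0,0,0.1,-1],[0.8,0.2,0,0,0,0.1,-1],[0.8,0.2,0,0,0,0,-1],[0.5,0.1,0,0,0,0,-1],[0,0,0,0,0,0,-1]],
])

```text
time: 4.83
tool_pos: [0.5663, 0.0843, 0.3271]
tcp_rot: [-2.455, -1.958, -0.0]
wrist_force: [-0.4, -0.6, -3.0]
width: 0.295
grip_force: 62.9
```

```bash
cat > look.py <<'E'
from h import *
import sys
for _ in range(2): s=read_state();im,d=viewer.read_camera("wrist")
cv2.imwrite(sys.argv[1],im);np.save("w.npy",d)
print(s["time"],s["tool_pos"],s["tcp_rot"])
c=np.array([.5795,.1743])
for n,lo,hi in[("green",(45,80,40),(85,255,255)),("red",(0,120,80),(4,255,255))]:
    m=hsv(im,lo,hi);k,l,st,ce=cv2.connectedComponentsWithStats(m.astype(np.uint8))
    for i in range(1,k):
        p=plane("wrist",[ce[i]],.119,s)[0,:2];v=p-c
        if st[i,4]>15 and np.linalg.norm(v)<.08: print(n,st[i,4],ce[i].round(),p.round(4),np.linalg.norm(v).round(4),np.degrees(np.arctan2(v[1],v[0])).round(1))
P=cloud("wrist",hsv(im,(0,0,40),(180,80,255)),d,s);P=P[(abs(P[:,2]-.119)<.006)&(np.hypot(*(P[:,:2]-c).T)<.068)]
print(len(P),cv2.minEnclosingCircle(P[:,:2].astype(np.float32)))
E
python3 look.py pics/w2.png
```

```text
4.8833 [0.56565865 0.08288236 0.3270655 ] [-2.45627911e+00 -1.95759364e+00  2.21045872e-03]
green 219 [267. 142.] [0.5674 0.1219] 0.0538 -103.0
red 291 [340.  50.] [0.6311 0.172 ] 0.0517 -2.6
red 266 [198.  74.] [0.5317 0.1786] 0.048 174.9
10165 ((0.5814401507377625, 0.17584022879600525), 0.06229060888290405)
```

View pics/w2.png

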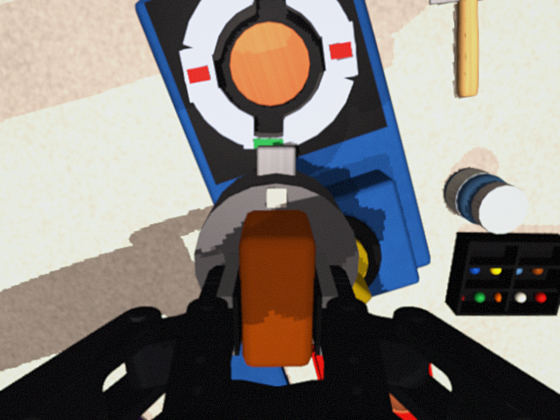

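Picture: the ring's centre at about (269,62), slots at (268,130) and (270,8) by the green marks, red marks at (198,74)/(340,50); the lid is held squarely, front dot at (276,197). Now the lid's place in the hand.

Run:
```python
from h import *
im=cv2.imread("pics/w2.png");d=np.load("w.npy");s=read_state()
Rt=Ro.from_rotvec(s["tcp_rot"]).as_matrix();tool=lambda P:(P-s["tool_pos"])@Rt
P=tool(cloud("wrist",big(hsv(im,(5,130,60),(20,255,255),(220,190,330,375))),d,s))
zt=np.percentile(P[:,2],5);print("handle z",np.percentile(P[:,2],[1,5,50,95]))
t=P[abs(P[:,2]-np.median(P[:,2]))<.003];print(rect(t),t.min(0),t.max(0))
# dot & lug & plug top
Q=tool(cloud("wrist",hsv(im,(0,0,40),(180,60,255),(190,140,370,320)),d,s))
q=Q[abs(Q[:,2]-.0804)<.004];r=np.hypot(q[:,0],q[:,1]);print(len(q),np.median(q[:,2]),q.max(0),q.min(0))
# circle fit of outer edge by angle bins
a=np.degrees(np.arctan2(q[:,1],q[:,0]));e=np.array([q[(abs(a-k)<2)][np.argmax(r[abs(a-k)<2])][:2] for k in range(-56,57,4) if (abs(a-k)<2).sum()>5 ])
A=np.c_[2*e,np.ones(len(e))];x=np.linalg.lstsq(A,(e**2).sum(1),rcond=None)[0];print("circ",x[:2],np.sqrt(x[2]+x[0]**2+x[1]**2),len(e))
l=Q[abs(Q[:,2]-.1024)<.004];print("lug",len(l),l.min(0),l.max(0))
```

```text
handle z [0.04368969 0.04413246 0.04527425 0.06523787]
(array([0.0023, 0.0008]), array([0.0256, 0.0513]), np.float32(179.8)) [-0.02333168 -0.01198103  0.04266719] [0.02792739 0.01368392 0.04827422]
6947 0.08090224618414688 [0.03764587 0.03598496 0.08423263] [-0.01051187 -0.03499806  0.07667512]
circ [0.00163287 0.00040619] 0.03575026872905564 29
lug 1184 [ 0.01735003 -0.03204197  0.09842306] [0.04959159 0.0153089  0.10629118]
```

```bash
python3 -c "
from h import *
plan([.580,.1735,.262],76.2,5,-1)"
```

```text
from 4.9333 [0.5653 0.0819 0.3271] hx 77.05
[0.62, -0.04, 0.43, 0.0, 0.0, 0.03, -1]
[0.62, -0.04, 0.43, 0.0, 0.0, 0.03, -1]
[0.62, -0.04, 0.43, 0.0, 0.0, 0.03, -1]
[0.62, -0.05, 0.43, 0.0, 0.0, 0.03, -1]
[0.62, -0.05, 0.43, 0.0, 0.0, 0.03, -1]
```

Request:
jog_arm([
  [[0.62,-0.05,0.3,0,0,0.03,-1],[0.62,-0.05,0.4,0,0,0.03,-1],[0.62,-0.05,0.4,0,0,0.03,-1],[0.62,-0.05,0.5,0,0,0.03,-1],[0.62,-0.05,0.5,0,0,0.03,-1]],
])

```text
time: 5.35
tool_pos: [0.5798, 0.1733, 0.2645]
tcp_rot: [2.476, 1.933, -0.0]
wrist_force: [0.4, -0.3, -2.1]
width: 0.297
grip_force: 63.0
```

Request:
jog_arm([
  [[0,0,0,0,0,0,-1],[0,0,0,0,0,0,-1],[0,0,0,0,0,0,-1],[0,0,0,0,0,0,-1],[0,0,0,0,0,0,-1]],
])

```text
time: 5.77
tool_pos: [0.5804, 0.173, 0.2661]
tcp_rot: [2.475, 1.933, 0.002]
wrist_force: [-0.5, 0.3, -2.5]
width: 0.296
grip_force: 62.8
```

```bash
python3 -c "
from h import *
plan([.580,.1735,.242],76.2,5,-1)"; python3 look.py pics/w3.png
```

```text
from 5.7667 [0.5804 0.173  0.2661] hx 76.0
[0.0, 0.0, 0.16, 0.0, 0.0, -0.01, -1]
[0.0, 0.0, 0.16, 0.0, 0.0, -0.01, -1]
[0.0, 0.0, 0.16, 0.0, 0.0, -0.01, -1]
[0.0, 0.0, 0.16, 0.0, 0.0, -0.01, -1]
[0.0, 0.0, 0.16, 0.0, 0.0, -0.01, -1]
5.8167 [0.58035763 0.17315535 0.26607648] [2.47474707e+00 1.93371625e+00 2.42049077e-03]
green 485 [276. 120.] [0.5949 0.2299] 0.0577 74.5
red 375 [359. 200.] [0.6314 0.1724] 0.0519 -2.1
red 253 [193. 228.] [0.5307 0.1796] 0.0491 173.8
9432 ((0.5817991495132446, 0.17541974782943726), 0.06259283423423767)
```

View pics/w3.png

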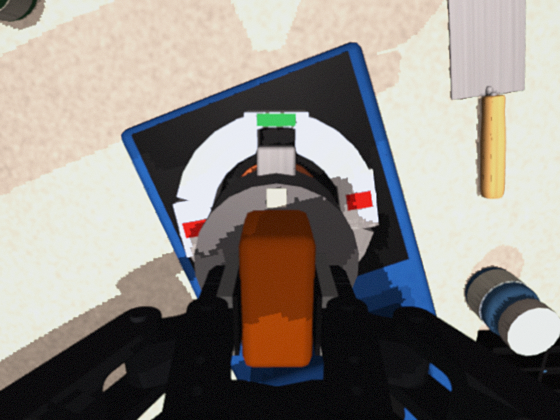

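The lug (277,160) lines up with the slot (276,135). Descending gently.

Request:
jog_arm([
  [[0.02,0,0.3,0,0,0,-1],[0,0,0.3,0,0,0,-1],[0,0,0.2,0,0,0,-1],[0,0,0.2,0,0,0,-1],[0,0,0.1,0,0,0,-1]],
])

```text
time: 6.28
tool_pos: [0.5792, 0.1745, 0.2298]
tcp_rot: [-2.473, -1.935, 0.004]
wrist_force: [-0.1, 0.5, -2.1]
width: 0.296
grip_force: 62.9
```

Request:
jog_arm([
  [[0,0,0.1,0,0,0,-1],[0,0,0.1,0,0,0,-1],[0,0,0.1,0,0,0,-1],[0,0,0.05,0,0,0,-1],[0,0,0,0,0,0,-1]],
])

```text
time: 6.7
tool_pos: [0.5799, 0.1746, 0.221]
tcp_rot: [-2.474, -1.936, 0.001]
wrist_force: [-0.1, -0.4, -2.5]
width: 0.291
grip_force: 62.9
```

In the slots with no resistance. Push down to about 2 mm above the floor.

Request:
jog_arm([
  [[0,0,0.1,0,0,0,-1],[0,0,0.1,0,0,0,-1],[0,0,0.08,0,0,0,-1],[0,0,0.06,0,0,0,-1],[0,0,0,0,0,0,-1]],
])

```text
time: 7.12
tool_pos: [0.5805, 0.1748, 0.2125]
tcp_rot: [2.474, 1.935, 0.002]
wrist_force: [-3.3, -0.7, 7.1]
width: 0.291
grip_force: 64.2
```

Request:
jog_arm([
  [[0,0,0.04,0,0,0,-1],[0,0,0.03,0,0,0,-1],[0,0,0.03,0,0,0,-1],[0,0,0,0,0,0,-1],[0,0,0,0,0,0,-1]],
])

```text
time: 7.53
tool_pos: [0.5805, 0.1748, 0.2103]
tcp_rot: [2.474, 1.935, 0.002]
wrist_force: [-3.7, -0.6, 8.1]
width: 0.292
grip_force: 64.6
```

Request:
jog_arm([
  [[0,0,0.04,0,0,0,-1],[0,0,0.03,0,0,0,-1],[0,0,0.03,0,0,0,-1],[0,0,0.02,0,0,0,-1],[0,0,0,0,0,0,-1]],
])

```text
time: 7.95
tool_pos: [0.5805, 0.1748, 0.2071]
tcp_rot: [2.474, 1.935, 0.003]
wrist_force: [-5.8, -1.7, 11.1]
width: 0.294
grip_force: 64.9
```

Request:
jog_arm([
  [[0,-0.02,0.03,0,0,0.2,-1],[0,-0.01,0,0,0,0.6,-1],[0,-0.01,0,0,0,0.7,-1],[0,-0.01,0,0,0,0.7,-1],[0,0,0,0,0,0.3,-1]],
])

```text
time: 8.37
tool_pos: [0.5813, 0.1756, 0.2076]
tcp_rot: [2.706, 1.591, 0.012]
wrist_force: [-0.2, -0.1, 10.6]
width: 0.294
grip_force: 64.7
```

```bash
cat > st.py <<'E'
from h import *
s=read_state();R=Ro.from_rotvec(s["tcp_rot"]).as_matrix()
print(s["time"],s["tool_pos"].round(4),"hx",np.degrees(np.arctan2(R[1,0],R[0,0])).round(2),s["wrist_force"].round(1),s["torque"].round(2),(R.T@s["wrist_force"]).round(1))
E
python3 st.py
```

```text
8.3667 [0.5813 0.1756 0.2076] hx 60.92 [-0.2 -0.1 10.6] [-0.2  -0.06  0.14] [ -0.2  -0.1 -10.6]
```

Turning freely under the lip. Continue.

Request:
jog_arm([
  [[0,-0.01,0.02,0,0,0.8,-1],[0,0,0,0,0,0.9,-1],[0,-0.01,0,0,0,0.9,-1],[0,0,0,0,0,0.9,-1],[0,-0.01,0,0,0,0.5,-1]],
])

```text
time: 8.78
tool_pos: [0.5814, 0.1759, 0.2074]
tcp_rot: [2.978, 0.993, 0.015]
wrist_force: [0.8, -2.0, 10.6]
width: 0.292
grip_force: 64.8
```

Request:
jog_arm([
  [[0,-0.01,0,0,0,0.9,-1],[0,0,0,0,0,0.9,-1],[0,-0.01,0,0,0,0.9,-1],[0,0,0,0,0,0.9,-1],[0,-0.01,0,0,0,0.4,-1]],
])

```text
time: 9.2
tool_pos: [0.5812, 0.1761, 0.2075]
tcp_rot: [3.12, 0.353, 0.015]
wrist_force: [1.4, -2.6, 10.6]
width: 0.286
grip_force: 64.8
```

```bash
python3 st.py
```

```text
9.2 [0.5812 0.1761 0.2075] hx 12.9 [ 1.4 -2.6 10.6] [-1.07 -0.29  0.17] [  0.8   2.9 -10.6]
```

Request:
jog_arm([
  [[0,-0.02,0,0,0,0.8,-1],[0,-0.01,0,0,0,0.8,-1],[0,-0.01,0,0,0,0.7,-1],[0,0,0,0,0,0.3,-1],[0,0,0,0,0,0.2,-1]],
])

```text
time: 9.62
tool_pos: [0.5807, 0.1769, 0.2073]
tcp_rot: [3.139, -0.103, 0.014]
wrist_force: [1.5, -4.7, 10.9]
width: 0.291
grip_force: 64.8
```

```bash
python3 st.py
```

```text
9.6167 [0.5807 0.1769 0.2073] hx -3.74 [ 1.5 -4.7 10.9] [-1.3  -0.14  0.37] [  1.9   4.6 -10.9]
```

Request:
jog_arm([
  [[0,0.02,0,0,0,0.15,-1],[0,0.01,0,0,0,0.15,-1],[0,0,0,0,0,0.1,-1],[0,0,0,0,0,0.1,-1],[0,0,0,0,0,0,-1]],
])

```text
time: 10.03
tool_pos: [0.5803, 0.1752, 0.2072]
tcp_rot: [3.134, -0.181, 0.013]
wrist_force: [-0.3, -7.4, 13.4]
width: 0.294
grip_force: 65.0
```

```bash
python3 st.py
```

```text
10.0333 [0.5803 0.1752 0.2072] hx -6.61 [-0.3 -7.4 13.4] [-1.62  0.13  0.51] [  0.6   7.5 -13.3]
```

Request:
jog_arm([
  [[0,0,0,0,0,0.15,-1],[0,0,0,0,0,0.1,-1],[0,0,0,0,0,0,-1],[0,0,0,0,0,0,-1],[0,0,0,0,0,0,-1]],
])

```text
time: 10.45
tool_pos: [0.5802, 0.1752, 0.2072]
tcp_rot: [3.131, -0.215, 0.013]
wrist_force: [1.1, -6.9, 12.7]
width: 0.299
grip_force: 67.7
```

```bash
python3 st.py
```

```text
10.45 [0.5802 0.1752 0.2072] hx -7.85 [ 1.1 -6.9 12.7] [-1.56  0.22  1.99] [  2.2   6.8 -12.6]
```

Stop felt (2 N m). Back off the 2.5°, ease up with the spring, then release.

Request:
jog_arm([
  [[0,0,0,0,0,-0.2,-1],[0,0,0,0,0,-0.2,-1],[0,0.02,-0.05,0,0,0,-1],[0,0,-0.1,0,0,0,-1],[0,0,-0.08,0,0,0,-1]],
])

```text
time: 10.87
tool_pos: [0.5799, 0.1753, 0.2131]
tcp_rot: [3.137, -0.158, 0.012]
wrist_force: [3.0, -3.3, 4.8]
width: 0.295
grip_force: 63.9
```

```bash
python3 st.py
```

```text
10.8667 [0.5799 0.1753 0.2131] hx -5.77 [ 3.  -3.3  4.8] [-0.92 -0.48  0.2 ] [ 3.4  3.  -4.8]
```

Request:
jog_arm([
  [[0,0,0,0,0,0,1],[0,0,0,0,0,0,1],[0,0,0,0,0,0,1],[0,0,0,0,0,0,1],[0,0,0,0,0,0,1]],
])

```text
time: 11.28
tool_pos: [0.5767, 0.1762, 0.2092]
tcp_rot: [3.137, -0.159, -0.002]
wrist_force: [-0.2, -0.2, -0.1]
width: 0.975
grip_force: 0.0
```

Request:
jog_arm([
  [[0,0,-0.2,0,0,0,1],[0,0,-0.5,0,0,0,1],[0,0,-0.9,0,0,0,1],[0,0,-1,0,0,0,1],[0,0,-1,0,0,0,1]],
])

```text
time: 11.7
tool_pos: [0.5767, 0.1761, 0.3186]
tcp_rot: [3.137, -0.159, -0.003]
wrist_force: [0.6, 0.5, -0.5]
width: 0.998
grip_force: 0.0
```

Run:
```python
from h import *
for _ in range(2): s=read_state();im,d=viewer.read_camera("wrist")
cv2.imwrite("pics/w4.png",im);np.save("w.npy",d);print(s["time"],s["tool_pos"])
P=cloud("wrist",big(hsv(im,(5,130,60),(20,255,255),(150,120,400,419))),d,s);t=P[abs(P[:,2]-np.percentile(P[:,2],90))<.004];print(rect(t),np.median(t[:,2]))
im,d=viewer.read_camera("top")
for n,lo,hi,box in[("lid",(5,130,60),(20,255,255),(195,155,250,215)),("knob",(22,120,120),(35,255,255),(258,160,295,195))]:
    P=cloud("top",big(hsv(im,lo,hi,box)),d);print(n,len(P),np.median(P,0),rect(P))
```

```text
11.75 [0.57961175 0.17690036 0.32697466]
(array([0.5832, 0.1763]), array([0.0252, 0.0507]), np.float32(175.2)) 0.1700623647003963
lid 16 [0.56096063 0.18639071 0.17184397] (array([0.526 , 0.1525]), array([0.1207, 0.0139]), np.float32(40.8))
knob 131 [0.60190926 0.02900459 0.17130041] (array([0.6038, 0.0286]), array([0.032 , 0.0491]), np.float32(125.0))
```

View pics/w4.png

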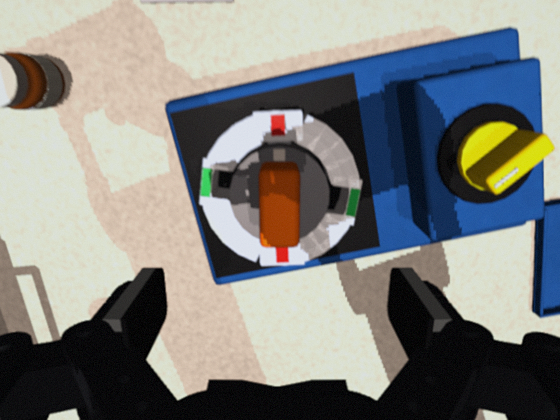

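The lid's handle (280,205) is in line with the red marks (278,124)/(283,254); its top at z=0.170 means underside ≈0.095: locked and seated. Knob seen at (505,157). Heading over it.

Run:
```python
from h import *
s=read_state();im=cv2.imread("pics/w4.png");d=np.load("w.npy")
P=cloud("wrist",big(hsv(im,(22,120,80),(35,255,255),(430,90,559,210))),d,s);t=P[P[:,2]>.168];print(len(P),np.percentile(P[:,2],[5,50,95]),rect(t))
plan([.602,.029,.30],126.5,25,1)
```

```text
3645 [0.1361465  0.15819763 0.16933007] (array([0.5972, 0.0269]), array([0.0131, 0.044 ]), np.float32(127.0))
from 11.85 [0.5789 0.1767 0.3224] hx -5.82
[0.05, 0.19, 0.03, 0.0, 0.0, -0.88, 1]
[0.03, 0.2, 0.03, 0.0, 0.0, -0.88, 1]
[0.01, 0.2, 0.03, 0.0, 0.0, -0.88, 1]
[0.0, 0.2, 0.03, 0.0, 0.0, -0.88, 1]
[-0.02, 0.2, 0.03, 0.0, 0.0, -0.88, 1]
[-0.04, 0.2, 0.03, 0.0, 0.0, -0.88, 1]
[-0.06, 0.19, 0.03, 0.0, 0.0, -0.88, 1]
[-0.08, 0.18, 0.03, 0.0, 0.0, -0.88, 1]
[-0.09, 0.18, 0.03, 0.0, 0.0, -0.88, 1]
[-0.11, 0.17, 0.03, 0.0, 0.0, -0.88, 1]
[-0.12, 0.16, 0.03, 0.0, 0.0, -0.88, 1]
[-0.14, 0.14, 0.03, 0.0, 0.0, -0.88, 1]
[-0.15, 0.13, 0.03, 0.0, 0.0, -0.88, 1]
[-0.16, 0.12, 0.03, 0.0, 0.0, -0.88, 1]
[-0.17, 0.1, 0.03, 0.0, 0.0, -0.88, 1]
[-0.18, 0.09, 0.03, 0.0, 0.0, -0.88, 1]
[-0.19, 0.07, 0.03, 0.0, 0.0, -0.88, 1]
[-0.19, 0.05, 0.03, 0.0, 0.0, -0.88, 1]
[-0.2, 0.03, 0.03, 0.0, 0.0, -0.88, 1]
[-0.2, 0.01, 0.03, 0.0, 0.0, -0.88, 1]
[-0.2, 0.0, 0.03, 0.0, 0.0, -0.88, 1]
[-0.2, -0.02, 0.03, 0.0, 0.0, -0.88, 1]
[-0.2, -0.04, 0.03, 0.0, 0.0, -0.88, 1]
[-0.19, -0.06, 0.03, 0.0, 0.0, -0.88, 1]
[-0.18, -0.08, 0.03, 0.0, 0.0, -0.88, 1]
```

Request:
jog_arm([
  [[0.22,0.98,0,0,0,0,1],[0.22,0.98,0,0,0,0,1],[0.22,0.98,0,0,0,0,1],[0.22,0.98,0,0,0,0,1],[0.22,0.98,0,0,0,0,1]],
])

```text
time: 12.27
tool_pos: [0.5943, 0.0254, 0.3164]
tcp_rot: [3.138, -0.159, -0.004]
wrist_force: [1.0, 0.0, -0.4]
width: 1.0
grip_force: 0.0
```

Request:
jog_arm([
  [[0,0,0,0,0,-1,1],[0,0,0,0,0,-1,1],[0,0,0,0,0,-1,1],[0,0,0,0,0,-1,1],[0,0,0,0,0,-1,1]],
])

```text
time: 12.68
tool_pos: [0.5944, 0.0263, 0.3163]
tcp_rot: [-3.07, -0.665, 0.004]
wrist_force: [-0.3, -0.0, -0.2]
width: 1.0
grip_force: 0.0
```

Request:
jog_arm([
  [[0,0,0,0,0,-1,1],[0,0,0,0,0,-1,1],[0,0,0,0,0,-1,1],[0,0,0,0,0,-1,1],[0,0,0,0,0,-1,1]],
])

```text
time: 13.1
tool_pos: [0.5944, 0.0265, 0.3163]
tcp_rot: [-2.792, -1.437, 0.004]
wrist_force: [-0.1, -0.4, -0.9]
width: 1.001
grip_force: 0.0
```

Request:
jog_arm([
  [[0,0,0,0,0,-1,1],[0,0,0,0,0,-1,1],[0,0,0,0,0,-1,1],[0,0,0,0,0,-1,1],[0,0,0,0,0,-1,1]],
])

```text
time: 13.52
tool_pos: [0.5944, 0.0266, 0.3163]
tcp_rot: [-2.325, -2.11, 0.003]
wrist_force: [0.3, -0.7, -0.3]
width: 1.0
grip_force: 0.0
```

Request:
jog_arm([
  [[0,0,0,0,0,-1,1],[0,0,0,0,0,-1,1],[0,0,0,0,0,-1,1],[0,0,0,0,0,-1,1],[0,0,0,0,0,-1,1]],
])

```text
time: 13.93
tool_pos: [0.5944, 0.0266, 0.3163]
tcp_rot: [-1.699, -2.64, 0.002]
wrist_force: [0.2, 0.2, -0.2]
width: 1.001
grip_force: 0.0
```

Request:
jog_arm([
  [[0,0,0,0,0,-1,1],[0,0,0,0,0,-1,1],[0,0,0,0,0,-0.1,1],[0,0,0,0,0,0,1],[0,0,0,0,0,0,1]],
])

```text
time: 14.35
tool_pos: [0.5948, 0.0265, 0.3172]
tcp_rot: [-1.41, -2.806, 0.001]
wrist_force: [0.6, -0.3, -0.6]
width: 0.997
grip_force: 0.0
```

Run:
```python
from h import *
for _ in range(2): s=read_state();im,d=viewer.read_camera("wrist")
cv2.imwrite("pics/w5.png",im);print(s["time"],s["tool_pos"])
P=cloud("wrist",big(hsv(im,(22,120,80),(35,255,255),(150,80,400,300))),d,s);z=np.percentile(P[:,2],95);t=P[P[:,2]>z-.006];r=rect(t);print(len(P),z,r)
plan([*r[0],z-.007+.054+.003],r[2],10,1)
```

```text
14.4 [0.5948705  0.02654478 0.31738171]
4027 0.173714224001141 (array([0.5973, 0.0268]), array([0.014 , 0.0454]), np.float32(125.8))
from 14.45 [0.5949 0.0265 0.3176] hx 126.68
[0.0, 0.01, 0.31, 0.0, 0.0, 0.01, 1]
[0.0, 0.01, 0.31, 0.0, 0.0, 0.01, 1]
[0.0, 0.01, 0.31, 0.0, 0.0, 0.01, 1]
[0.0, 0.01, 0.31, 0.0, 0.0, 0.01, 1]
[0.0, 0.01, 0.31, 0.0, 0.0, 0.01, 1]
[0.0, 0.01, 0.31, 0.0, 0.0, 0.01, 1]
[0.0, 0.01, 0.31, 0.0, 0.0, 0.01, 1]
[0.0, 0.01, 0.31, 0.0, 0.0, 0.01, 1]
[0.0, 0.01, 0.31, 0.0, 0.0, 0.01, 1]
[0.0, 0.01, 0.31, 0.0, 0.0, 0.01, 1]
```

View pics/w5.png

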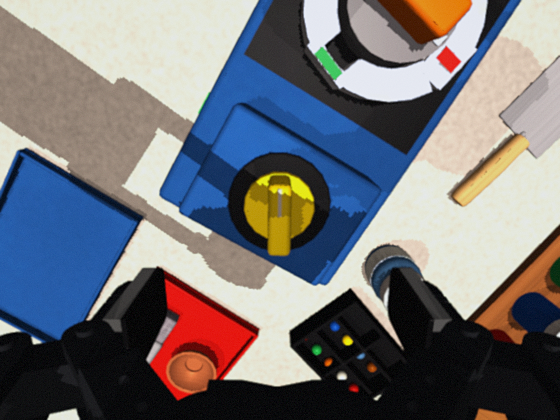

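The knob bar is upright at (280,215), aligned with the fingers. Descend and grip.

Request:
jog_arm([
  [[0,0.06,0.6,0,0,0.1,1],[0,0,0.6,0,0,0,1],[0,0,0.6,0,0,0,1],[0,0,0.6,0,0,0,1],[0,0,0.3,0,0,0,1]],
])

```text
time: 14.87
tool_pos: [0.5953, 0.0276, 0.2343]
tcp_rot: [-1.422, -2.798, 0.003]
wrist_force: [-0.8, 0.6, -0.4]
width: 1.0
grip_force: 0.0
```

Request:
jog_arm([
  [[0,0,0.2,0,0,0,1],[0,0,0.1,0,0,0,1],[0,0,0.05,0,0,0,1],[0,0,0,0,0,0,1],[0,0,0,0,0,0,1]],
])

```text
time: 15.28
tool_pos: [0.5972, 0.0276, 0.2276]
tcp_rot: [1.422, 2.8, 0.001]
wrist_force: [-0.6, -0.3, 0.8]
width: 1.0
grip_force: 0.0
```

Request:
jog_arm([
  [[0,0,0,0,0,0,-1],[0,0,0,0,0,0,-1],[0,0,0,0,0,0,-1],[0,0,0,0,0,0,-1],[0,0,0,0,0,0,-1]],
], force=30)

```text
time: 15.7
tool_pos: [0.5966, 0.0276, 0.2266]
tcp_rot: [1.422, 2.801, 0.0]
wrist_force: [0.6, -1.0, 0.1]
width: 0.3
grip_force: 0.0
```

Request:
jog_arm([
  [[0,0,0,0,0,0,-1],[0,0,0,0,0,0,-1],[0,0,0,0,0,0,-1],[0,0,0,0,0,0,-1],[0,0,0,0,0,0,-1]],
])

```text
time: 16.12
tool_pos: [0.5962, 0.0273, 0.2267]
tcp_rot: [-1.422, -2.801, 0.002]
wrist_force: [-4.4, -2.4, 5.7]
width: 0.159
grip_force: 33.9
```

```bash
python3 st.py
```

```text
16.1167 [0.5962 0.0273 0.2267] hx 126.17 [-4.4 -2.4  5.7] [-0.46  0.75 -0.04] [ 0.6 -5.  -5.7]
```

Request:
jog_arm([
  [[0,-0.01,0,0,0,-0.6,-1],[0,0,0,0,0,-0.9,-1],[0,0,0,0,0,-0.9,-1],[0,0,0,0,0,-0.9,-1],[0,0,0,0,0,-0.7,-1]],
])

```text
time: 16.53
tool_pos: [0.5957, 0.0269, 0.2267]
tcp_rot: [-0.801, -3.036, 0.002]
wrist_force: [-5.2, -3.2, 6.1]
width: 0.152
grip_force: 34.0
```

Request:
jog_arm([
  [[0,0,0,0,0,-0.9,-1],[0,0,0,0,0,-0.9,-1],[0,0,0,0,0,-0.9,-1],[0,0,0,0,0,-0.9,-1],[0,0,0,0,0,-0.7,-1]],
])

```text
time: 16.95
tool_pos: [0.5956, 0.0263, 0.2267]
tcp_rot: [-0.103, -3.138, 0.003]
wrist_force: [-6.0, -6.4, 7.0]
width: 0.159
grip_force: 34.0
```

```bash
python3 st.py
```

```text
16.95 [0.5956 0.0263 0.2267] hx 176.24 [-6.  -6.4  7. ] [-0.87  1.   -0.01] [ 5.6 -6.8 -7. ]
```

Request:
jog_arm([
  [[0.02,-0.02,0,0,0,-0.5,-1],[0,0,0,0,0,-0.4,-1],[0,0,0,0,0,-0.3,-1],[0,0,0,0,0,-0.2,-1],[0,0,0,0,0,0,-1]],
])

```text
time: 17.37
tool_pos: [0.5954, 0.026, 0.2267]
tcp_rot: [0.121, -3.139, 0.002]
wrist_force: [-3.9, -3.4, 5.3]
width: 0.158
grip_force: 33.8
```

```bash
python3 st.py
```

```text
17.3667 [0.5954 0.026  0.2267] hx -175.57 [-3.9 -3.4  5.3] [-0.67  0.73  0.05] [ 4.2 -3.1 -5.3]
```

Request:
jog_arm([
  [[0,0,0,0,0,-0.15,-1],[0,0,0,0,0,-0.15,-1],[0,0,0,0,0,-0.15,-1],[0,0,0,0,0,0,-1],[0,0,0,0,0,0,-1]],
])

```text
time: 17.78
tool_pos: [0.5954, 0.026, 0.2267]
tcp_rot: [0.192, -3.135, 0.002]
wrist_force: [-4.4, -4.6, 4.6]
width: 0.152
grip_force: 34.7
```

```bash
python3 st.py
```

```text
17.7833 [0.5954 0.026  0.2267] hx -172.99 [-4.4 -4.6  4.6] [-0.64  0.72 -0.43] [ 4.9 -4.  -4.6]
```

Stop felt at about 7° (bar along mill x). A touch more, then release.

Request:
jog_arm([
  [[0,0,0,0,0,-0.1,-1],[0,0,0,0,0,0,-1],[0,0,0,0,0,0,-1],[0,0,0,0,0,0,1],[0,0,0,0,0,0,1]],
])

```text
time: 18.2
tool_pos: [0.5961, 0.0271, 0.2263]
tcp_rot: [-0.21, 3.133, 0.001]
wrist_force: [-0.7, 0.0, -0.3]
width: 0.425
grip_force: 0.0
```

Request:
jog_arm([
  [[0,0,0,0,0,0,1],[0,0,0,0,0,0,1],[0,0,0,0,0,0,1],[0,0,0,0,0,0,1],[0,0,-0.1,0,0,0,1]],
])

```text
time: 18.62
tool_pos: [0.5953, 0.027, 0.2288]
tcp_rot: [0.21, -3.133, -0.0]
wrist_force: [-0.0, -0.9, -0.6]
width: 1.002
grip_force: 0.0
```

Request:
jog_arm([
  [[0,0,-0.3,0,0,0,1],[0,0,-0.6,0,0,0,1],[0,0,-1,0,0,0,1],[0,0,-1,0,0,0,1],[0,0,-1,0,0,0,1]],
])

```text
time: 19.03
tool_pos: [0.5955, 0.0269, 0.3484]
tcp_rot: [-0.21, 3.134, 0.0]
wrist_force: [0.1, 0.4, 0.6]
width: 0.998
grip_force: 0.0
```

Run:
```python
from h import *
for _ in range(3): s=read_state();im,d=viewer.read_camera("wrist")
cv2.imwrite("pics/w6.png",im);print(s["time"],s["tool_pos"],s["wrist_force"])
P=cloud("wrist",big(hsv(im,(22,120,80),(35,255,255),(150,80,400,300))),d,s);z=np.percentile(P[:,2],95);t=P[P[:,2]>z-.006];print(z,rect(t))
B=cloud("wrist",hsv(im,(100,120,20),(125,255,255)),d,s);B=B[abs(B[:,2]-.13)<.005];print("block",rect(B))
```

```text
19.1333 [0.59851807 0.02691555 0.35484054] [-0.12587549 -0.2462432  -0.06334667]
0.17379022357995963 (array([0.5968, 0.0264]), array([0.0447, 0.0139]), np.float32(7.4))
block (array([0.5973, 0.0263]), array([0.1189, 0.0902]), np.float32(6.3))
```

View pics/w6.png

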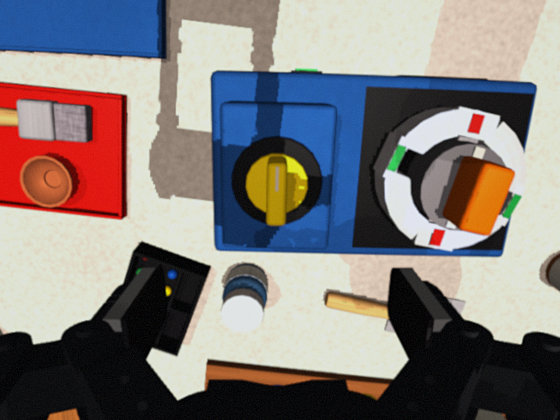

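The knob bar (277,195) is square with the mill (7.4° against the block's 6.3°), so it is at its stop. The lid (480,190) still lies between the red marks, and nothing else has moved. Handing in.

```bash
python3 -c "
from workcell import bot
print(bot.finish_job())"
```

```text
the job is handed in; nothing more can be done
None
```

The lid is in the mill's ring, turned to its stop and sprung up into its locked seat. The counter knob is back at its zero stop, and I handed the job in at about 19 s with the other things left where they were.

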